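# Mark a refilled bottle on the pedal marker

## Robot

A 7-joint arm with a two-finger parallel gripper is mounted at the origin on a cart in front of the work surface, level with it; the furniture and walls round the work are solid. World frame = base frame: x ahead of the robot, y to its left, z up, the work surface at z = 0. Lengths are in m, angles in degrees, forces in N, time in s.
With the tool pointing down it reaches from about 0.425 to 0.825 m from the base axis. Payload 3.6 kg.
Tool frame: the origin (TCP) lies where the fingers leave the gripper's body, on its centre line; the fingertips stand 73 mm ahead of it and the grasp point (between the pads) lies ahead of it (arm.grip_depth is the z of the grasp point in the tool frame, in m); z points along the fingers, y is the direction in which the jaws open and shut (so a half turn about z gives the same grasp; the last joint's range is limited). The gripper opens to 85 mm and grips with 20 to 120 N. Pads are 22 mm wide; open, the fingers measure 114 mm over their backs; the gripper's body (76 mm by 85 mm) begins 54 mm behind the grasp point. The pads swing forward as they close: fully open they stand 13 mm farther back than shut.
Start: joints at [-67.523, 35.231, -0.722, 81.555, 0.464, 63.22, -2.315], TCP at [0.264, 0.594, 0.304] pointing down, gripper open.
Joint ranges: [-178.69, 178.69], [-17.37, 117.87], [-77.05, 75.6], [15.02, 138.74], [-78.02, 258.01], [0.78, 113.62], [-162.83, 162.83]. Speed limits (degrees/s): [159.86, 159.86, 180, 180, 180, 180, 180].

## Interface

Orientations are given as [roll, pitch, yaw] about the fixed x, y, z axes, in that order (R = Rz(yaw) Ry(pitch) Rx(roll)).
In Python, from station import monitor, imaging, arm gives the robot as it stands.
- The arm moves only by the shell command python3 -m crank 'ROWS'. ROWS is JSON, a list of rows, each a list of 3 entries, a list of its own where there are three numbers: the closure, from 0 (fully open) to 1 (shut), then the shift along the tool's x, y, z in m, then the turn about the tool's z in rad. In form: [[jaw, [x, y, z], yaw], ...]. A call has 1 to 8 rows; each row is the pose to reach, as a shift and turn from the pose measured when the call began, along the tool's axes at that moment; what a row does not reach only later rows make up. A row lasts 1/8 s, in which the tool goes at most 62.5 mm and 10.7 degrees, less where a joint would pass 70% of its speed; a pose out of reach is approached as far as the arm can. A call with a gripper value outside its range is refused whole. The fingers move at their own pace and stop on an object; the grip force is fixed at half the most. Time passes only in rows, so rows that repeat a pose let the fingers close. It gives the time, the measured TCP pose, the force and the opening at its end, in the units of the state.
- monitor.read_state(): the state, without advancing time (a new reading comes with each control period).
- imaging.camera(name): name is "scene" or "top" or "wrist"; returns (picture, depth): 480x640x3 uint8, red, green, blue; 480x640 float32, m along the optical axis (not along the pixel's ray), 0 where there is no reading.
- imaging.camera_model(name): a dict with "camera_matrix" (3x3 intrinsics, pixels), "rvec" (rotation vector, rad) and "tvec" (3), from world to camera coordinates, as OpenCV has them; the wrist camera has in their place "hand_eye" (4x4, takes a point from camera to tool coordinates, whose origin is the TCP and whose axes are the flange's). Camera axes: x right, y down, z forward; pixel columns grow to the right and rows downward; lengths in m; the calibration is good to about 2 mm. The wrist camera is an equidistant fisheye: a pixel r from the principal point sees the ray r / f radians off the axis. A picture is of the moment at which its call begins: read the wrist's pose just before it. camera_model takes no time and is no camera call.
- arm.hand_in(): hands the job in, once; it reports no verdict.
The state is a dict: "time_s": time; "qpos": joint angles; "qvel": joint speeds; "tau": joint torques, N m; "ee_pos": TCP position; "ee_rot": TCP orientation; "wrist_force": force on the tool from outside, world axes, zero at the start; "torque": the same for the moment, N m; "opening": finger opening in m.
Only numpy, scipy, OpenCV 4.12 (cv2) and the standard library are available. Lean on these libraries where they do the work, as an engineer would, in place of code of your own. Each camera call takes 0.05 s, during which the arm holds its last target.

## Task

Get the bench marking unit ready and mark the plain white bottle: turn the dial so that its pointer stands exactly at the index tab on the collar, and stand the bottle upright and centred on the unit's round plate, in front of the two stop posts (either first). Only when both are done and you have let go of the bottle, press the spring pedal down to its stop and let it come back up. Keep the bottle upright, leave it standing on the plate, and do not knock or shift the aerosol can and the soap bottle beside it.

Things in the scene. Friction and masses are not known exactly. Their poses are not given: they have to be found in the camera images.
- dial_grip (a point): Fixed marking unit: grey box 130 x 120 mm, top 88 mm above the table. On top a black dial turns about a vertical axis: a disc 72 mm across and on it an upright grip bar 66 mm long, 16 mm thick, 102 to 132 mm above the table. This point is on the dial's axis, inside the bar, 118 mm above the table; its x axis lies along the bar towards the pointer, z up; it turns with the dial.
- dial_tip (a point): End of the dial's pointer: a small nose with a white line on the rim of the black disc, at one end of the grip bar, 43 mm from the dial's axis and 97 mm above the table. The bar's top has a white line on the pointer's half. It turns with the dial.
- dial (a joint): Angle of the dial, 0 to 4.7 rad between hard stops, growing counter-clockwise seen from above. It turns stiffly (about 0.12 N m) and stays where it is left. The way to the index tab is always counter-clockwise, 0.6 to 2.8 rad.
- index_tip (a point): Inner point of a dark steel index tab on the aluminium collar (112 mm across) round the dial; the tab's top is 97 mm above the table. The point lies 47 mm from the dial's axis. The collar cannot turn. The dial is set when the pointer end stands radially opposite this point (the two are then 4 mm apart).
- bottle_plate (a point): Centre of the top of the round aluminium plate (68 mm across, 14 mm above the table) beside the grey box, where the bottle shall stand. Axes: x to the back of the unit, y away from the box, z up. Two steel stop posts, 15 mm thick, tops 50 mm above the table, stand at x = +-27.5 mm, y = -27.5 mm from here, 3 mm clear of a centred bottle; the dial's axis is at y = -125 mm.
- pedal (a joint): Angle of the hinged spring pedal on the other side of the grey box: 0 at rest (sloping up towards the robot), 0.30 rad at its stop (level). The spring needs about 3 N at the press point to start and 8 N at the stop, and lifts it again on release.
- pedal_pad (a point): Press point in the middle of the pedal's dark ribbed rubber pad (66 x 46 mm), on its upper face, 75 mm from the hinge; about 58 mm above the table at rest and 36.5 mm at the stop, moving with the pedal. Its x axis points level to the back of the unit at rest.
- plain_bottle: The bottle to mark: plain white, round, unlabelled, 56 mm across and 190 mm high, up to 0.56 kg, with a blue cap fixed to it, 34 mm across, 154 to 190 mm above its foot (the body's shoulder reaches 162 mm). Origin at the centre of its underside, z up. It stands close together with the aerosol can and the soap bottle, in any order, some 12 cm apart.
- aerosol_can: Bystander: a red printed aerosol can, 59 mm across and 198 mm high, standing. Origin at the centre of its underside.
- soap_bottle: Bystander: a flat clear bottle with a green and yellow label and a green cap, 86 x 52 mm and 219 mm high, standing. Origin at the centre of its underside; its wide side is along its y axis. (A large open carton stands on the table farther left and back, about 0.3 m high, its flap leaning out towards the robot.)

How it is judged:
By the outcome, as a careful person would: the job done as asked, in the order asked, and still so for the second after the job is handed in, with the robot touching nothing.
It also fails if it takes over 72 s, if anything falls off the work surface, if the arm or the gripper's body presses on something with over 40 N, if the wrist force passes 120 N, or if a joint passes its speed limit or range.

## Working session

There is one attempt and no reset: what is moved stays moved. The work goes in short steps, Python scripts to look and compute and a shell command to move; the robot and the scene stay as the last step left them, time stands still between calls to the robot, and variables do not carry over. Pictures are saved under pics/ and viewed, and the job is handed in when it is done.

```bash
ls; mkdir -p pics; cat > h.py <<'E'
import numpy as np, cv2
from station import monitor, imaging, arm
from scipy.spatial.transform import Rotation as R
def snap(name,fn):
    s=monitor.read_state(); p,d=imaging.camera(name)
    cv2.imwrite(f'pics/{fn}.png',p[:,:,::-1]); np.savez(f'pics/{fn}.npz',p=p,d=d,pos=s['ee_pos'],rot=s['ee_rot'])
    return p,d
def px2w(name,u,v,z=None,d=None):
    m=imaging.camera_model(name); K=np.array(m['camera_matrix']); Rm=cv2.Rodrigues(np.array(m['rvec'],float))[0]; t=np.array(m['tvec'],float).ravel()
    ray=Rm.T@np.linalg.solve(K,[u,v,1.]); c=-Rm.T@t
    s=(z-c[2])/ray[2] if z is not None else d
    return c+s*ray
def w2px(name,P):
    m=imaging.camera_model(name); K=np.array(m['camera_matrix']); Rm=cv2.Rodrigues(np.array(m['rvec'],float))[0]; t=np.array(m['tvec'],float).ravel()
    q=K@(Rm@np.array(P)+t); return q[:2]/q[2]
E
python3 - <<'E'
from h import *
s=monitor.read_state()
print(s, arm.grip_depth)
snap('scene','s0');snap('top','t0')
for n in('scene','top'): print(imaging.camera_model(n))
E
```

```text
pics
{'time_s': 0.0, 'qpos': array([-67.5240865 ,  35.28884636,  -0.72308861,  81.64327456,
         0.46293041,  63.22130372,  -2.3129138 ]), 'qvel': array([-1.11945292e-01, -4.68454170e-02, -3.13825229e-05, -7.80494150e-02,
        4.76122528e-02,  6.26784744e-02, -1.10226003e-02]), 'tau': array([ 5.86317196e-05, -4.69204831e+01,  2.58699171e-01, -1.71036869e+01,
        9.83585604e-03,  9.55906202e-03, -9.57105755e-07]), 'ee_pos': array([0.26405899, 0.59328908, 0.30273119]), 'ee_rot': array([-1.79849422e+02,  1.09024060e-03,  1.56011072e+02]), 'wrist_force': array([0.74120987, 0.39141383, 0.2032143 ]), 'torque': array([ 0.01953657,  0.02959546, -0.02678589]), 'opening': 0.08577881244760789} 0.0539
{'camera_matrix': array([[551.46717309,   0.        , 310.67176463],
       [  0.        , 551.46717309, 239.86390546],
       [  0.        ,   0.        ,   1.        ]]), 'rvec': array([ 1.98188621, -0.95335057,  0.54940538]), 'tvec': array([-0.3524467 ,  0.29247336,  0.95496435])}
{'camera_matrix': array([[493.5268424 ,   0.        , 317.54653027],
       [  0.        , 493.5268424 , 235.90103047],
       [  0.        ,   0.        ,   1.        ]]), 'rvec': array([ 2.21883408, -1.89772512,  0.26249281]), 'tvec': array([-0.10577227,  0.52683777,  0.81464102])}
```

View pics/s0.png

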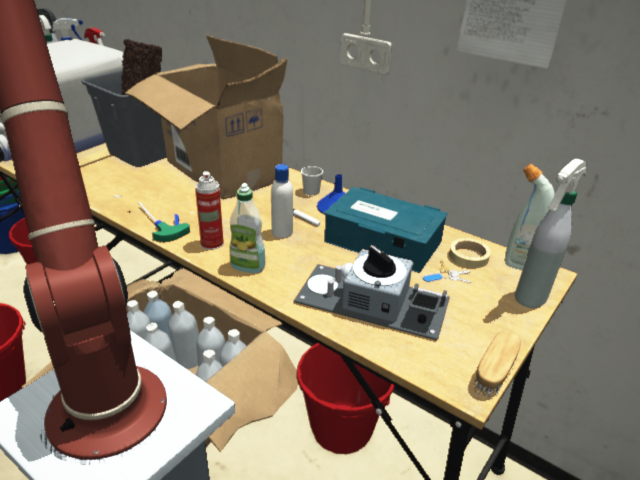

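View pics/t0.png

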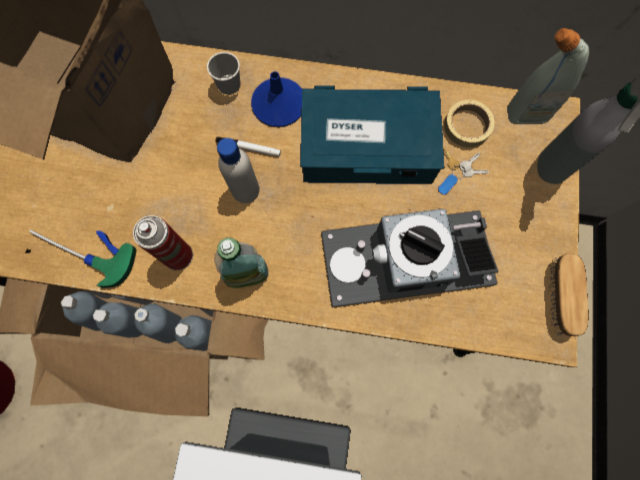

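```bash
python3 - <<'E'
from h import *
p=cv2.imread('pics/t0.png')
cv2.imwrite('pics/t0a.png',cv2.resize(p[200:310,315:505],None,fx=4.2,fy=4.2,interpolation=cv2.INTER_CUBIC))
cv2.imwrite('pics/t0b.png',cv2.resize(p[120:300,130:280],None,fx=3.3,fy=3.3,interpolation=cv2.INTER_CUBIC))
p=cv2.imread('pics/s0.png')
cv2.imwrite('pics/s0a.png',cv2.resize(p[235:335,290:450],None,fx=5,fy=5,interpolation=cv2.INTER_CUBIC))
for P in ([0,0,0],[.264,.594,.3],[.5,0,0],[.8,0,0]): print(w2px('top',P),w2px('scene',P))
E
```

```text
[253.46743996 555.07054583] [107.14292527 408.75969418]
[-199.10983052  319.58954264] [ 27.06264918 119.08622854]
[302.89789443 262.71660951] [291.09988784 275.65553668]
[326.35699912 123.96891499] [361.7758338  224.51715022]
```

View pics/t0a.png

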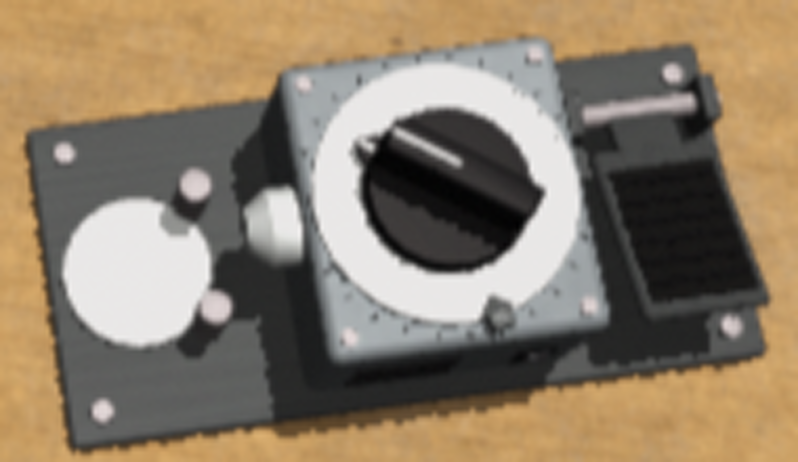

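View pics/t0b.png

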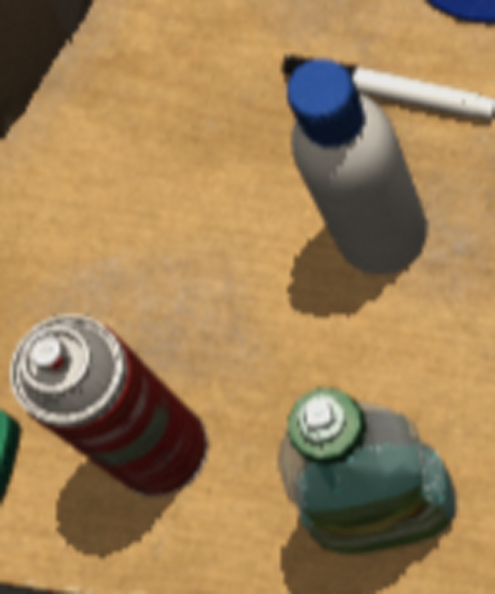

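View pics/s0a.png

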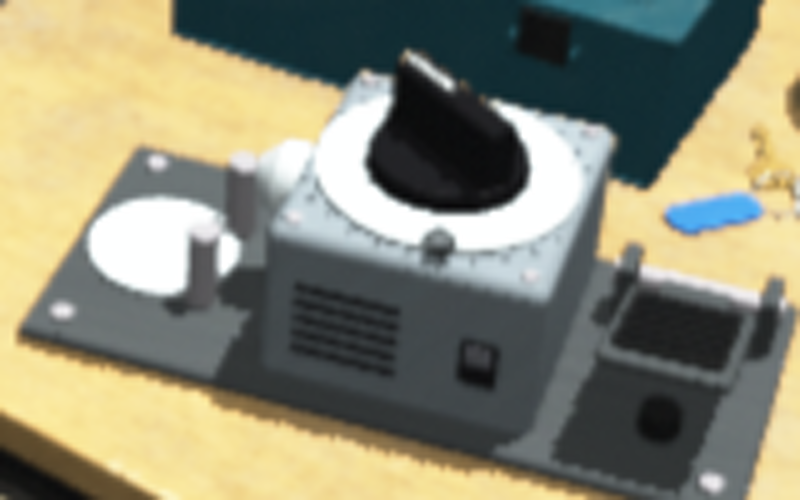

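```bash
python3 - <<'E'
from h import *
f=lambda u,v,z:px2w('top',315+u/4.2,200+v/4.2,z)
g=lambda u,v,z:px2w('top',130+u/3.3,120+v/3.3,z)
q=lambda u,v,z:px2w('scene',290+u/5,235+v/5,z)
def show(n,a): print(n,np.round(a,4))
pl=f(137,271,.014);show('plate',pl);show('plate s',q(163,245,.014))
ax=f(447,190,.092);show('axis',ax);show('axis s',q(447,165,.092))
tab=f(495,300,.097);show('tab',tab); show('tab s',q(440,236,.097))
tip=f(363,148,.097);show('tip',tip)
a=f(395,130,.132);b=f(460,163,.132);show('bar',[a,b]);
v=pl-ax; print('dist',np.linalg.norm(v[:2]),'yaw unit y',np.degrees(np.arctan2(v[1],v[0])))
for n,w in(('tab',tab-ax),('tip',tip-ax),('bar',a-b)): print(n,np.degrees(np.arctan2(w[1],w[0])),np.linalg.norm(w[:2]))
show('pad',f(686,231,.058)); show('pad s',q(680,330,.058))
show('posts',[f(194,184,.05),f(216,306,.05)])
show('cap',g(325,85,.19)); show('can',g(50,352,.198)); show('soap',g(320,418,.219))
show('cap s',px2w('scene',282,168,.19))
E
```

```text
plate [ 0.5066 -0.0851  0.014 ]
plate s [ 0.5067 -0.0864  0.014 ]
axis [ 0.543  -0.2058  0.092 ]
axis s [ 0.545  -0.2044  0.092 ]
tab [ 0.4983 -0.2289  0.097 ]
tab s [ 0.495  -0.2316  0.097 ]
tip [ 0.5541 -0.1686  0.097 ]
bar [[ 0.5527 -0.1759  0.132 ]
 [ 0.5431 -0.2029  0.132 ]]
dist 0.12607423676850538 yaw unit y 106.76216223426653
tab -152.71219641724207 0.050263463255345205
tip 73.3318389907617 0.038827194414113704
bar 70.37789260746358 0.02865978204780125
pad [ 0.5507 -0.3152  0.058 ]
pad s [ 0.5501 -0.3172  0.058 ]
posts [[ 0.5408 -0.1034  0.05  ]
 [ 0.4884 -0.1199  0.05  ]]
cap [0.6332 0.1399 0.19  ]
can [0.4753 0.237  0.198 ]
soap [0.4589 0.1008 0.219 ]
cap s [0.6247 0.133  0.19  ]
```

```bash
cat >> h.py <<'E'
def to(xyz,yaw,s=None):
    """shift in tool axes and turn about tool z (rad) to bring TCP to xyz, tool-x world heading yaw, tool down"""
    s=s or monitor.read_state(); M=R.from_euler('xyz',s['ee_rot'],degrees=True)
    d=M.inv().apply(np.array(xyz)-s['ee_pos']); dy=(yaw-s['ee_rot'][2]+180)%360-180
    print('t',round(s['time_s'],2),'pos',np.round(s['ee_pos'],4),'rot',np.round(s['ee_rot'],2),'F',np.round(s['wrist_force'],1),'open',round(s['opening'],4),'q',np.round(s['qpos'],0))
    print(' -> shift',np.round(d,4),'turn',round(-np.radians(dy),4))
def wray(u,v,pos,rot):
    m=imaging.camera_model('wrist'); K=np.array(m['camera_matrix']); H=np.array(m['hand_eye'])
    x=(u-K[0,2])/K[0,0]; y=(v-K[1,2])/K[1,1]; r=np.hypot(x,y)
    ray=np.array([x/r*np.sin(r),y/r*np.sin(r),np.cos(r)]) if r>1e-9 else np.array([0,0,1.])
    M=R.from_euler('xyz',rot,degrees=True)
    return M.apply(H[:3,3])+pos, M.apply(H[:3,:3]@ray)
def w2wpx(P,pos,rot):
    m=imaging.camera_model('wrist'); K=np.array(m['camera_matrix']); H=np.array(m['hand_eye'])
    M=R.from_euler('xyz',rot,degrees=True); t=M.inv().apply(np.array(P)-pos); c=H[:3,:3].T@(t-H[:3,3])
    th=np.arctan2(np.hypot(c[0],c[1]),c[2]); ph=np.arctan2(c[1],c[0]); return np.array([K[0,2]+K[0,0]*th*np.cos(ph),K[1,2]+K[1,1]*th*np.sin(ph)])
def w2w(fn,u,v,z):
    n=np.load(f'pics/{fn}.npz'); c,r=wray(u,v,n['pos'],n['rot']); return c+r*(z-c[2])/r[2]
E
python3 - <<'E'
from h import *
print(imaging.camera_model('wrist'))
to([.47,.10,.38],102)
print(w2px('top',[.264,.594,.3]),w2px('top',[.4,.3,.3]),px2w('top',130,160,0),px2w('top',50,150,.2),px2w('top',50,150,0))
E
```

```text
{'camera_matrix': array([[371.64829954,   0.        , 319.74200557],
       [  0.        , 371.64829954, 251.02804495],
       [  0.        ,   0.        ,   1.        ]]), 'hand_eye': array([[ 1.03539433e-03, -9.49254167e-01, -3.14508274e-01,
         8.17047973e-02],
       [ 9.99999150e-01,  7.33441301e-04,  1.07841753e-03,
        -8.17929750e-04],
       [-7.93018980e-04, -3.14509123e-01,  9.49254119e-01,
        -6.90240343e-02],
       [ 0.00000000e+00,  0.00000000e+00,  0.00000000e+00,
         1.00000000e+00]])}
t 0.1 pos [0.2641 0.5934 0.3029] rot [-179.87    0.    156.01] F [0.3 0.6 0.2] open 0.0853 q [-68.  35.  -1.  82.   0.  63.  -2.]
 -> shift [-0.3887 -0.3672 -0.0763] turn 0.9426
[-199.10983052  319.58954264] [ 57.77005913 251.27830183] [0.65715015 0.38394705 0.        ] [0.57674081 0.41991064 0.2       ] [ 6.53399586e-01  5.52205218e-01 -1.11022302e-16]
```

```bash
python3 -m crank '[[0,[-0.02,-0.02,-0.05],0.05],[0,[-0.07,-0.06,-0.076],0.2],[0,[-0.12,-0.11,-0.076],0.35],[0,[-0.17,-0.16,-0.076],0.5],[0,[-0.21,-0.2,-0.076],0.65],[0,[-0.26,-0.24,-0.076],0.8],[0,[-0.3,-0.28,-0.076],0.94],[0,[-0.34,-0.32,-0.076],0.94]]' && python3 -m crank '[[0,[-0.04,-0.04,0],0],[0,[-0.045,-0.045,0],0],[0,[-0.045,-0.045,0],0]]'; python3 - <<'E'
from h import *
to([.47,.10,.38],102)
snap('wrist','w1')
E
```

```text
time_s: 1.1
ee_pos: [0.4427, 0.1668, 0.3794]
ee_rot: [-179.9, 0.1, 102.1]
wrist_force: [1.7, 0.0, 0.8]
opening: 0.0856
time_s: 1.48
ee_pos: [0.408, 0.1136, 0.3797]
ee_rot: [-179.9, 0.1, 102.1]
wrist_force: [0.8, 1.2, 0.6]
opening: 0.0849
t 1.48 pos [0.408  0.1136 0.3797] rot [-1.7994e+02  7.0000e-02  1.0212e+02] F [0.8 1.2 0.6] open 0.0849 q [-35.  11.  20. 110.  -4.  60.  -1.]
 -> shift [-0.0263  0.0578 -0.0003] turn 0.0021
```

View pics/w1.png

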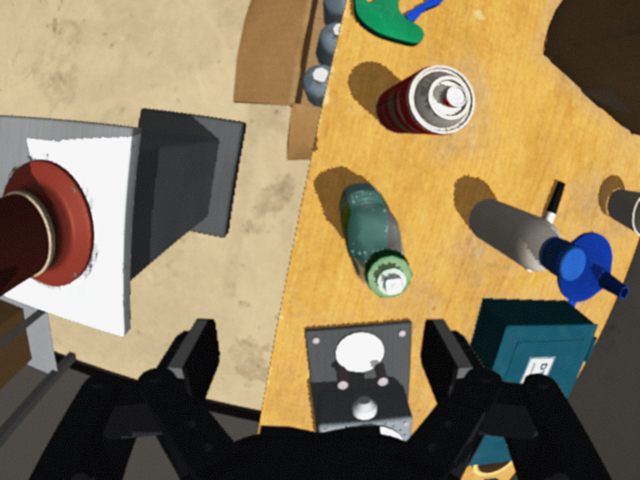

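```bash
python3 - <<'E'
from h import *
print(w2w('w1',574,264,.19),w2w('w1',443,98,.198),w2w('w1',389,278,.219),w2w('w1',359,352,.014))
p=cv2.imread('pics/w1.png')
cv2.imwrite('pics/w1a.png',cv2.resize(p[190:310,460:640],None,fx=4.4,fy=4.4,interpolation=cv2.INTER_CUBIC))
to([.542,-.12,.36],71)
E
```

```text
[0.63063075 0.14412301 0.19      ] [0.4662773  0.23617916 0.198     ] [0.4557146  0.10888368 0.219     ] [ 0.50508649 -0.08261902  0.014     ]
t 1.52 pos [0.4084 0.1145 0.3796] rot [-1.7995e+02  7.0000e-02  1.0223e+02] F [-0.3 -0.1  0. ] open 0.0855 q [-35.  11.  20. 110.  -4.  60.  -1.]
 -> shift [-0.2575  0.081   0.0199] turn 0.545
```

View pics/w1a.png

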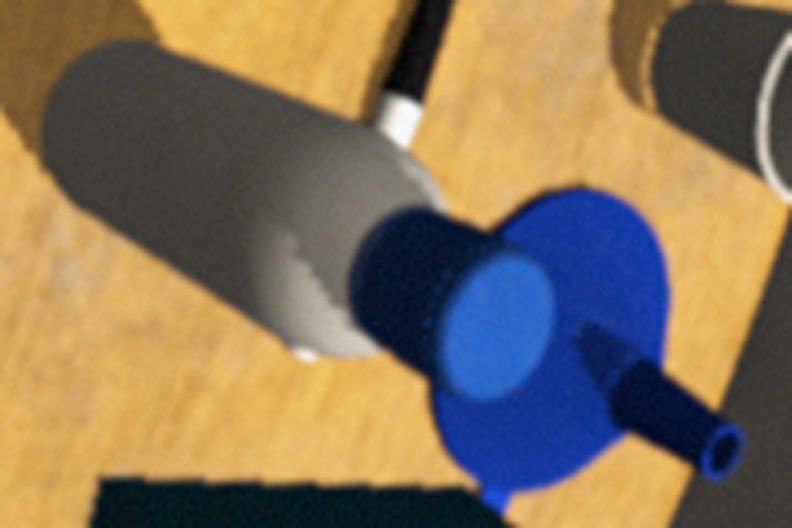

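```bash
python3 - <<'E'
from h import *
to([.542,-.206,.30],71)
E
```

```text
t 1.52 pos [0.4084 0.1145 0.3796] rot [-1.7995e+02  7.0000e-02  1.0223e+02] F [-0.3 -0.1  0. ] open 0.0855 q [-35.  11.  20. 110.  -4.  60.  -1.]
 -> shift [-0.3414  0.0628  0.08  ] turn 0.545
```

```bash
python3 -m crank '[[0,[-0.05,0.01,0],0.1],[0,[-0.1,0.02,0.01],0.2],[0,[-0.15,0.03,0.03],0.3],[0,[-0.2,0.04,0.05],0.4],[0,[-0.25,0.05,0.07],0.5],[0,[-0.3,0.06,0.08],0.545],[0,[-0.341,0.063,0.08],0.545],[0,[-0.341,0.063,0.08],0.545]]'; python3 - <<'E'
from h import *
to([.542,-.206,.30],71)
snap('wrist','w2')
E
```

```text
time_s: 2.52
ee_pos: [0.5434, -0.2082, 0.299]
ee_rot: [180.0, 0.3, 70.8]
wrist_force: [-0.5, 0.7, -0.3]
opening: 0.0858
t 2.52 pos [ 0.5434 -0.2082  0.299 ] rot [179.97   0.26  70.85] F [-0.5  0.7 -0.3] open 0.0858 q [  0.  32.  30.  94. -18.  59.  17.]
 -> shift [ 0.0016 -0.002  -0.001 ] turn -0.0027
```

View pics/w2.png

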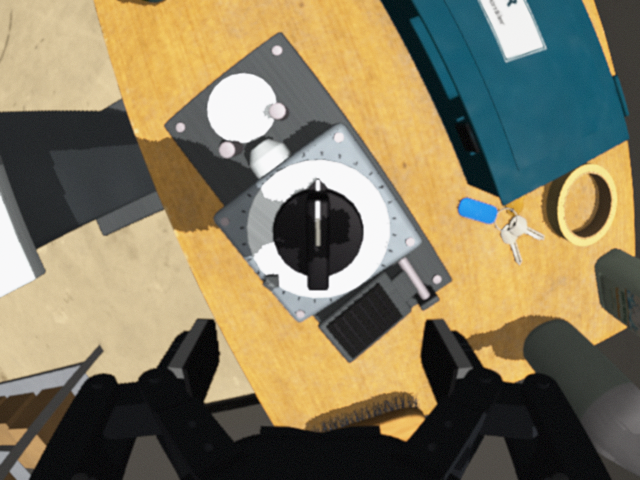

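```bash
python3 - <<'E'
from h import *
p=cv2.imread('pics/w2.png')
cv2.imwrite('pics/w2a.png',cv2.resize(p[150:310,230:410],None,fx=3.7,fy=3.7,interpolation=cv2.INTER_CUBIC))
E
```

```text
(no output)
```

View pics/w2a.png

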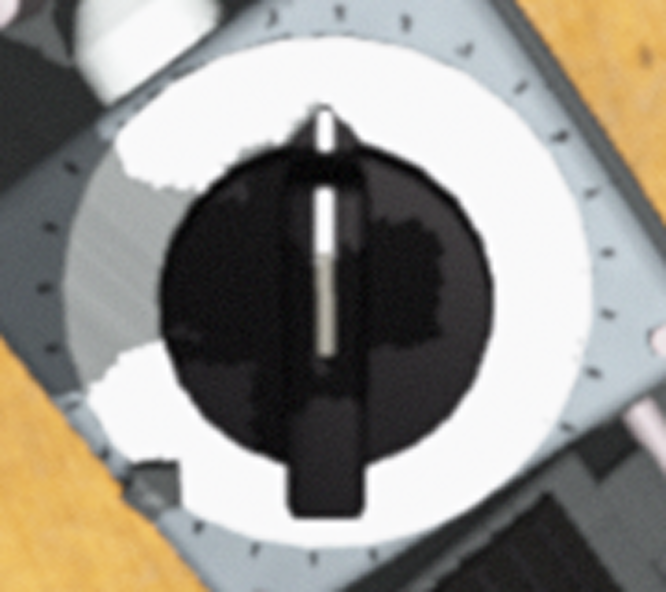

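```bash
python3 - <<'E'
from h import *
f=lambda u,v,z:w2w('w2',230+u/3.7,150+v/3.7,z)
# collar ellipse top outline
pts=[f(u,v,.092) for u,v in[(325,38),(66,290),(590,285),(330,547),(450,68),(520,480)]]
from scipy.optimize import least_squares
r=least_squares(lambda c:[np.hypot(*(p[:2]-c))-.056 for p in pts],[.54,-.2]);print('axis',r.x,r.fun)
c=r.x
for n,a in(('tip',f(325,107,.097)),('tabcorner',f(179,463,.097)),('tabmid',f(153,488,.097)),('tabouter',f(130,490,.097))):
  w=a[:2]-c; print(n,a,np.hypot(*w),np.degrees(np.arctan2(w[1],w[0])))
a=f(325,187,.132)-f(325,355,.132); print('bar',np.degrees(np.arctan2(a[1],a[0])), f(325,355,.132))
pl=w2w('w2',242,107,.014);print('plate',pl, np.degrees(np.arctan2(*(pl[:2]-c)[::-1])),np.hypot(*(pl[:2]-c)))
E
```

```text
axis [ 0.54290795 -0.20559211] [ 0.00012722 -0.00047589 -0.00112735 -0.00099628 -0.00028499  0.00106017]
tip [ 0.55608662 -0.16487976  0.097     ] 0.04279221076719839 72.06313117116395
tabcorner [ 0.50178352 -0.22610318  0.097     ] 0.04595565378415015 -153.49198221561497
tabmid [ 0.49430172 -0.22971234  0.097     ] 0.05426187416126546 -153.60767158240617
tabouter [ 0.48936202 -0.22854451  0.097     ] 0.058257862042427645 -156.797664637162
bar 70.82484494465618 [ 0.5430466  -0.20290745  0.132     ]
plate [ 0.50771744 -0.08479028  0.014     ] 106.2412488564689 0.1258231103347985
```

```bash
python3 - <<'E'
from h import *
to([.5428,-.2057,.180],71.3)
E
```

```text
t 2.58 pos [ 0.5433 -0.2056  0.299 ] rot [-1.7996e+02  1.1000e-01  7.1010e+01] F [-0.3  1.7  0.4] open 0.0852 q [ -0.  32.  30.  94. -18.  59.  16.]
 -> shift [-0.     -0.0003  0.119 ] turn -0.0051
```

```bash
python3 -m crank '[[0,[0,0,0.03],-0.005],[0,[0,0,0.07],-0.005],[0,[0,0,0.1],-0.005],[0,[0,0,0.119],-0.005],[0,[0,0,0.119],-0.005],[0.5,[0,0,0.119],-0.005],[1,[0,0,0.119],-0.005],[1,[0,0,0.119],-0.005]]'; python3 -m crank '[[1,[0,0,0],0],[1,[0,0,0],0]]'; python3 - <<'E'
from h import *
to([.5428,-.2057,.180],71.3)
E
```

```text
time_s: 3.58
ee_pos: [0.5435, -0.2058, 0.1808]
ee_rot: [180.0, 0.1, 71.3]
wrist_force: [-0.1, 0.3, -0.2]
opening: 0.0324
time_s: 3.82
ee_pos: [0.5429, -0.2057, 0.1813]
ee_rot: [-180.0, 0.1, 71.3]
wrist_force: [-2.7, 1.1, 4.2]
opening: 0.0146
t 3.83 pos [ 0.5429 -0.2057  0.1813] rot [-1.7998e+02  7.0000e-02  7.1280e+01] F [-2.7  1.1  4.2] open 0.0146 q [  3.  40.  25. 102. -23.  44.  21.]
 -> shift [-0.0001 -0.0001  0.0013] turn -0.0003
```

```bash
python3 -m crank '[[1,[0,0,0],-0.12],[1,[0,0,0],-0.24],[1,[0,0,0],-0.36],[1,[0,0,0],-0.48]]'; python3 - <<'E'
from h import *
to([.5428,-.2057,.180],206.5)
E
```

```text
time_s: 4.32
ee_pos: [0.5435, -0.2056, 0.1813]
ee_rot: [180.0, 0.1, 99.0]
wrist_force: [1.1, 0.5, 0.0]
opening: 0.0148
t 4.33 pos [ 0.5435 -0.2056  0.1813] rot [1.7996e+02 7.0000e-02 9.8960e+01] F [1.1 0.5 0. ] open 0.0148 q [  8.  38.  17. 102. -16.  43.  42.]
 -> shift [ 0.     -0.0007  0.0013] turn -1.8768
```

```bash
python3 -m crank '[[1,[0,0,0],-0.14],[1,[0,0,0],-0.28],[1,[0,0,0],-0.42],[1,[0,0,0],-0.56],[1,[0,0,0],-0.7],[1,[0,0,0],-0.84],[1,[0,0,0],-0.98],[1,[0,0,0],-1.12]]'; python3 - <<'E'
from h import *
to([.5428,-.2057,.1805],206.5)
E
```

```text
time_s: 5.32
ee_pos: [0.5444, -0.2048, 0.1813]
ee_rot: [179.9, 0.2, 163.4]
wrist_force: [1.1, 1.2, -1.7]
opening: 0.0146
t 5.33 pos [ 0.5444 -0.2048  0.1813] rot [1.7994e+02 1.6000e-01 1.6337e+02] F [ 1.1  1.2 -1.7] open 0.0146 q [ 19.  37.  -1. 101.   1.  41.  91.]
 -> shift [ 0.0012 -0.0013  0.0008] turn -0.7528
```

```bash
python3 -m crank '[[1,[0.0005,-0.0005,0],-0.14],[1,[0.001,-0.001,0],-0.28],[1,[0.001,-0.001,0],-0.42],[1,[0.001,-0.001,0],-0.56],[1,[0.001,-0.001,0],-0.68],[1,[0.001,-0.001,0],-0.73],[1,[0.001,-0.001,0],-0.73]]'; python3 - <<'E'
from h import *
to([.5428,-.2057,.1805],206.5)
snap('wrist','w3')
p=cv2.imread('pics/w3.png')
cv2.imwrite('pics/w3.png',p)
E
```

```text
time_s: 6.2
ee_pos: [0.5441, -0.204, 0.1813]
ee_rot: [180.0, 0.3, -154.8]
wrist_force: [2.0, 3.0, -0.6]
opening: 0.0152
t 6.2 pos [ 0.5441 -0.204   0.1813] rot [ 179.99    0.33 -154.76] F [ 2.   3.  -0.6] open 0.0152 q [ 27.  38. -13. 101.  12.  42. 123.]
 -> shift [ 0.0019 -0.001   0.0008] turn -0.022
```

View pics/w3.png

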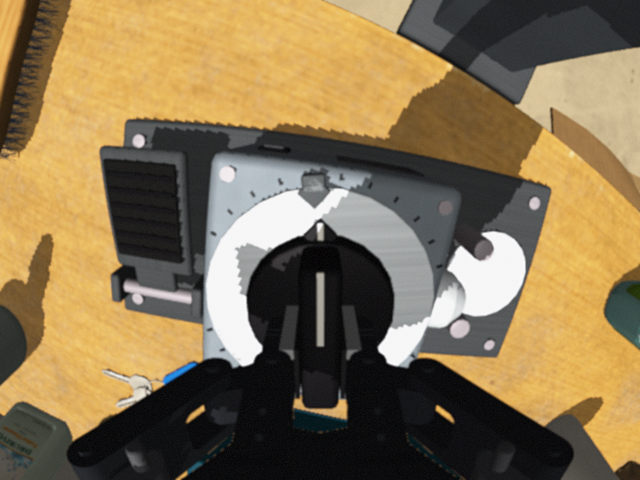

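```bash
python3 - <<'E'
from h import *
p=cv2.imread('pics/w3.png')
cv2.imwrite('pics/w3a.png',cv2.resize(p[155:275,260:380],None,fx=5,fy=5,interpolation=cv2.INTER_CUBIC))
E
```

```text
(no output)
```

View pics/w3a.png

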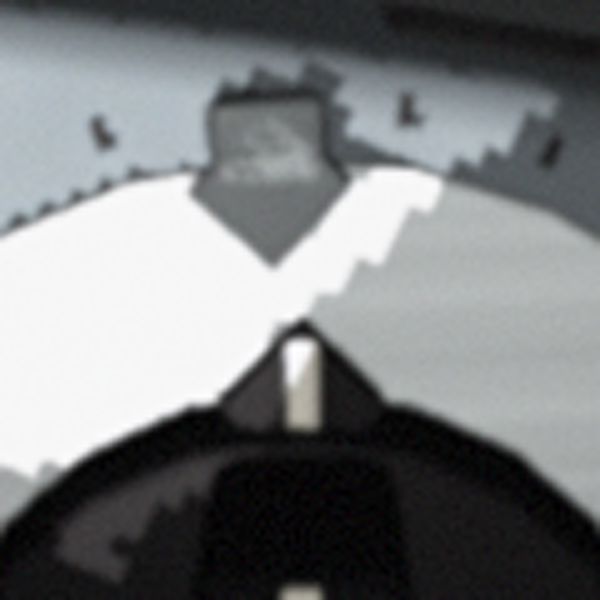

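```bash
python3 - <<'E'
from h import *
f=lambda u,v,z:w2w('w3',260+u/5,155+v/5,z)
tip=f(303,322,.097);tab=f(274,266,.097);line=f(301,592,.132)
print(tip,tab,line)
for c in ([.5428,-.2057],[.5435,-.2045],[.542,-.2065]):
  an=lambda a:np.degrees(np.arctan2(*(a[:2]-c)[::-1]))
  print(an(tip),an(tab),an(tab)-an(tip),np.hypot(*(tip[:2]-c)),np.hypot(*(tab[:2]-c)))
E
```

```text
[ 0.50328629 -0.22259386  0.097     ] [ 0.49994002 -0.22687174  0.097     ] [ 0.51276048 -0.21838476  0.132     ]
-156.85114989948678 -153.7117949578824 3.139354941604381 0.04297366570242394 0.04780398105237402
-155.7749930456119 -152.81565624562873 2.959336799983163 0.044096829860053186 0.04896903880781136
-157.4266256579351 -154.15678046776154 3.2698451901735552 0.04192569414077914 0.04673381908714699
```

```bash
python3 -m crank '[[1,[0.001,-0.001,0],-0.03],[1,[0.001,-0.001,0],-0.055],[1,[0.001,-0.001,0],-0.055]]'; python3 - <<'E'
from h import *
to([.5428,-.2057,.1805],206.5)
snap('wrist','w4')
p=cv2.imread('pics/w4.png')
cv2.imwrite('pics/w4a.png',cv2.resize(p[155:275,260:380],None,fx=5,fy=5,interpolation=cv2.INTER_CUBIC))
E
```

```text
time_s: 6.62
ee_pos: [0.544, -0.2041, 0.1813]
ee_rot: [179.9, 0.4, -151.5]
wrist_force: [1.0, 5.5, -0.4]
opening: 0.0144
t 6.62 pos [ 0.544  -0.2041  0.1813] rot [ 179.95    0.4  -151.52] F [ 1.   5.5 -0.4] open 0.0144 q [ 27.  38. -14. 101.  12.  42. 125.]
 -> shift [ 0.0019 -0.0009  0.0008] turn 0.0346
```

View pics/w4a.png

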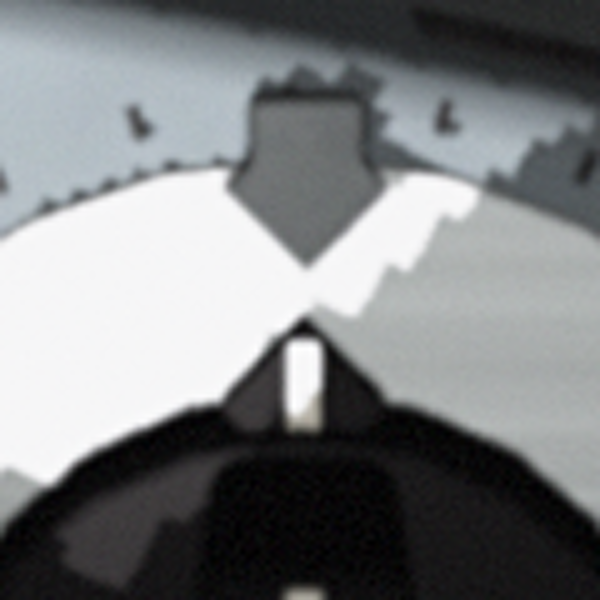

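```bash
python3 - <<'E'
from h import *
f=lambda u,v,z:w2w('w4',260+u/5,155+v/5,z)
tip=f(304,321,.097);tab=f(307,267,.097);nb=f(303,425,.097)
for c in ([.5428,-.2057],[.5435,-.2045],[.542,-.2065]):
  an=lambda a:np.degrees(np.arctan2(*(a[:2]-c)[::-1]))
  print(an(tip),an(tab),an(tab)-an(tip),np.hypot(*(tip[:2]-c)),np.hypot(*(tab[:2]-c)))
w=tip-nb;print(np.degrees(np.arctan2(w[1],w[0])))
w=tab-tip;print(np.degrees(np.arctan2(w[1],w[0])))
E
```

```text
-153.73058086770823 -153.80601752798106 -0.07543666027282825 0.04301015633121363 0.04769411342308927
-152.73670152126923 -152.9056068336889 -0.16890531241966755 0.04417561950282063 0.048857953661884806
-154.22690693241242 -154.2542107410527 -0.027303808640283478 0.0419402775655658 0.046624566830820766
-151.9480639802996
-154.49867069899415
```

```bash
python3 -m crank '[[0.6,[0,0,0],0],[0.3,[0,0,0],0],[0.2,[0,0,0],0],[0.2,[0,0,-0.03],0],[0.2,[0,0,-0.07],0],[0,[0,0,-0.12],0],[0,[0,0,-0.16],0],[0,[0,0,-0.16],0]]'; python3 - <<'E'
from h import *
to([.632,.142,.38],140)
snap('wrist','w5')
p=cv2.imread('pics/w5.png')
cv2.imwrite('pics/w5a.png',cv2.resize(p[140:300,240:400],None,fx=4,fy=4,interpolation=cv2.INTER_CUBIC))
E
```

```text
time_s: 7.68
ee_pos: [0.5443, -0.2055, 0.3453]
ee_rot: [-179.7, 0.7, -151.6]
wrist_force: [1.5, 0.1, -0.1]
opening: 0.0853
t 7.67 pos [ 0.5443 -0.2055  0.3453] rot [-179.66    0.7  -151.56] F [ 1.5  0.1 -0.1] open 0.0853 q [ 29.  27. -17.  90.   8.  63. 129.]
 -> shift [-0.243   0.2636 -0.0333] turn 1.1945
```

View pics/w5a.png

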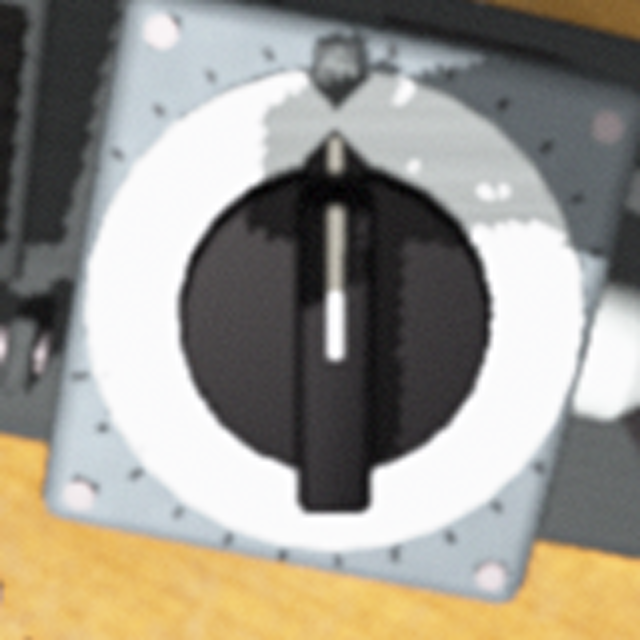

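```bash
python3 -m crank '[[0,[-0.03,0.03,-0.01],0.15],[0,[-0.06,0.07,-0.015],0.32],[0,[-0.1,0.11,-0.015],0.49],[0,[-0.14,0.15,-0.015],0.66],[0,[-0.18,0.19,-0.015],0.83],[0,[-0.21,0.22,-0.015],1.0],[0,[-0.23,0.25,-0.015],1.17],[0,[-0.243,0.263,-0.015],1.34]]'; python3 - <<'E'
from h import *
to([.632,.142,.34],100)
E
```

```text
time_s: 8.72
ee_pos: [0.6306, 0.1446, 0.357]
ee_rot: [179.7, 0.1, 131.6]
wrist_force: [0.0, -1.0, 0.0]
opening: 0.0854
t 8.72 pos [0.6306 0.1446 0.357 ] rot [1.7973e+02 7.0000e-02 1.3156e+02] F [ 0. -1.  0.] open 0.0854 q [-15.  33.   0.  78.  -0.  69.  27.]
 -> shift [-0.0029 -0.0008  0.017 ] turn 0.5509
```

```bash
python3 -m crank '[[0,[-0.003,-0.001,0],0.18],[0,[-0.003,-0.001,0],0.36],[0,[-0.003,-0.001,0],0.54],[0,[-0.003,-0.001,0],0.55]]'; python3 - <<'E'
from h import *
to([.632,.142,.24],100)
snap('wrist','w6')
E
```

```text
time_s: 9.22
ee_pos: [0.6313, 0.1415, 0.3551]
ee_rot: [179.9, -0.0, 100.1]
wrist_force: [0.3, -0.2, -0.0]
opening: 0.085
t 9.22 pos [0.6313 0.1415 0.3551] rot [ 1.7994e+02 -1.0000e-02  1.0012e+02] F [ 0.3 -0.2 -0. ] open 0.085 q [-19.  33.   8.  78.  -5.  70.  -0.]
 -> shift [0.0004 0.0006 0.1151] turn 0.0021
```

View pics/w6.png

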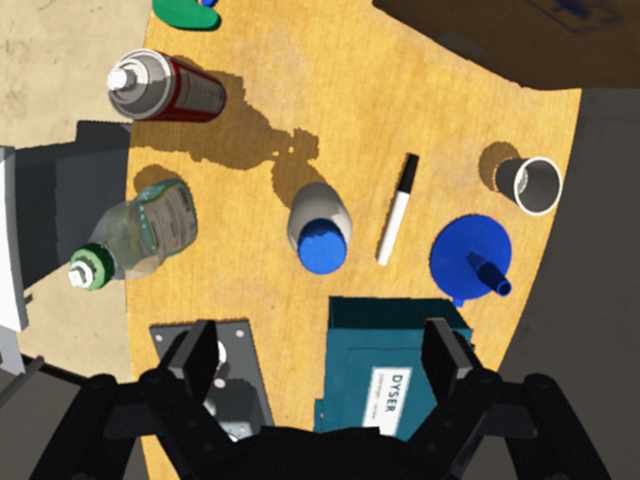

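```bash
python3 - <<'E'
from h import *
p=cv2.imread('pics/w6.png')
cv2.imwrite('pics/w6a.png',cv2.resize(p[170:290,260:380],None,fx=5,fy=5,interpolation=cv2.INTER_CUBIC))
print(w2w('w6',323,250,.19))
E
```

```text
[0.63196356 0.14563131 0.19      ]
```

View pics/w6a.png

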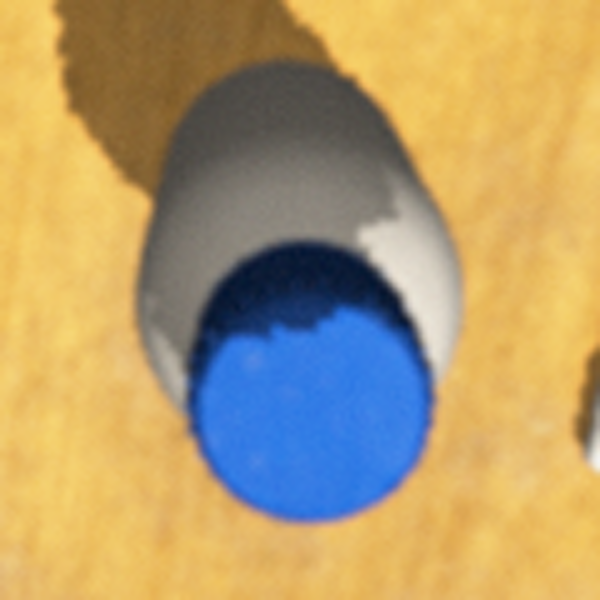

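```bash
python3 - <<'E'
from h import *
to([.632,.1445,.238],100)
E
python3 -m crank '[[0,[0.003,0.001,0.03],0],[0,[0.003,0.001,0.07],0],[0,[0.003,0.001,0.1],0],[0,[0.003,0.001,0.117],0],[0,[0.003,0.001,0.117],0],[0.5,[0.003,0.001,0.117],0],[1,[0.003,0.001,0.117],0],[1,[0.003,0.001,0.117],0]]'; python3 -m crank '[[1,[0,0,0],0],[1,[0,0,0],0]]'; python3 - <<'E'
from h import *
to([.632,.1445,.238],100)
snap('wrist','w7')
E
```

```text
t 9.28 pos [0.6315 0.1415 0.3554] rot [ 1.7991e+02 -2.0000e-02  1.0017e+02] F [ 0.2 -0.6 -0.2] open 0.0857 q [-19.  33.   8.  78.  -5.  70.  -0.]
 -> shift [0.0028 0.0009 0.1174] turn 0.0029
time_s: 10.28
ee_pos: [0.6324, 0.1448, 0.2396]
ee_rot: [179.8, -0.0, 100.2]
wrist_force: [-7.9, -1.1, 27.1]
opening: 0.0323
time_s: 10.52
ee_pos: [0.6325, 0.1448, 0.2399]
ee_rot: [179.8, -0.0, 100.2]
wrist_force: [-0.4, 0.3, 1.1]
opening: 0.0317
t 10.53 pos [0.6325 0.1448 0.2399] rot [ 1.7979e+02 -4.0000e-02  1.0018e+02] F [-0.4  0.3  1.1] open 0.0317 q [-19.  39.   7.  87.  -6.  55.   0.]
 -> shift [-0.0002 -0.0005  0.0019] turn 0.0031
```

View pics/w7.png

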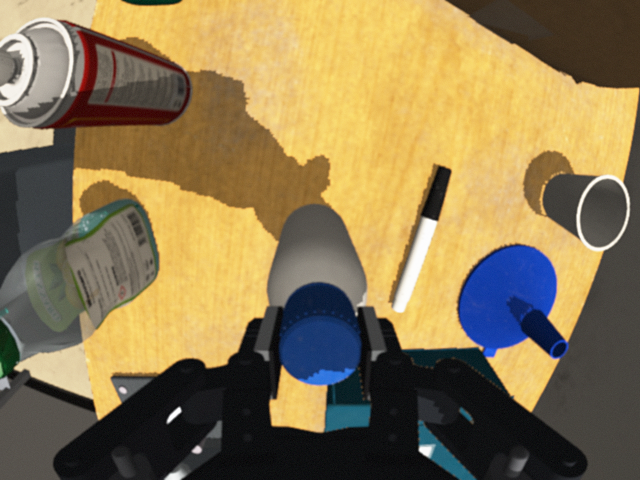

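```bash
python3 - <<'E'
from h import *
n=np.load('pics/w7.npz')
for v in (340,345,350): print(w2w('w7',320.5,v,.19))
th=np.linspace(0,2*np.pi,9)
M=None
p=cv2.imread('pics/w7.png')
for c,col in (((.6325,.1448),(0,255,255)),((.6325,.1478),(0,255,0))):
  for t in np.linspace(0,2*np.pi,60):
    q=w2wpx([c[0]+.017*np.cos(t),c[1]+.017*np.sin(t),.19],n['pos'],n['rot']); cv2.circle(p,tuple(int(round(x*8)) for x in q),4,col,-1,cv2.LINE_AA,3)
cv2.imwrite('pics/w7a.png',cv2.resize(p[260:400,250:390],None,fx=4,fy=4,interpolation=cv2.INTER_CUBIC))
E
```

```text
[0.63082425 0.15099109 0.19      ]
[0.63122508 0.14878341 0.19      ]
[0.63163295 0.14653718 0.19      ]
```

View pics/w7a.png

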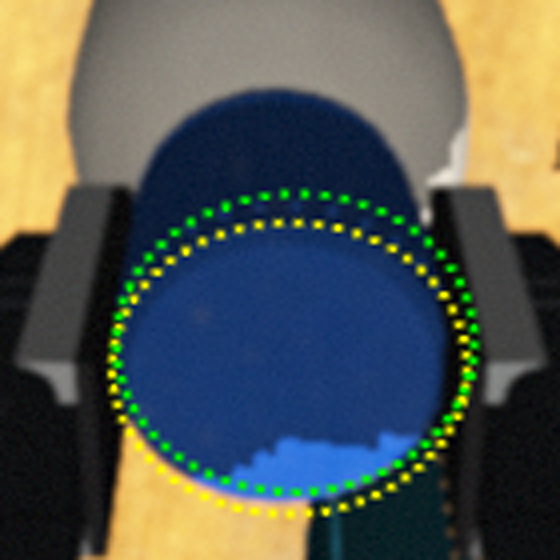

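```bash
python3 -m crank '[[1,[0,0,-0.01],0],[1,[0,0,-0.03],0],[1,[0,0,-0.05],0],[1,[0,0,-0.06],0],[1,[0,0,-0.06],0]]'; python3 - <<'E'
from h import *
to([.5072,-.0852,.31],100)
E
```

```text
time_s: 11.2
ee_pos: [0.6324, 0.1448, 0.3003]
ee_rot: [179.7, -0.0, 100.2]
wrist_force: [-0.4, 0.3, -3.5]
opening: 0.0319
t 11.2 pos [0.6324 0.1448 0.3003] rot [ 1.7974e+02 -4.0000e-02  1.0018e+02] F [-0.4  0.3 -3.5] open 0.0319 q [-19.  35.   8.  82.  -5.  62.  -0.]
 -> shift [-0.2042 -0.1638 -0.0106] turn 0.0032
```

```bash
python3 -m crank '[[1,[-0.01,-0.008,-0.015],0],[1,[-0.035,-0.028,-0.03],-0.02],[1,[-0.07,-0.056,-0.03],-0.05],[1,[-0.105,-0.084,-0.03],-0.08],[1,[-0.14,-0.112,-0.03],-0.109],[1,[-0.17,-0.136,-0.03],-0.109],[1,[-0.192,-0.154,-0.03],-0.109],[1,[-0.2,-0.16,-0.03],-0.109]]'; python3 - <<'E'
from h import *
to([.507,-.0865,.31],106.4)
E
```

```text
time_s: 12.2
ee_pos: [0.5085, -0.0833, 0.3299]
ee_rot: [179.8, 0.0, 106.2]
wrist_force: [0.5, 0.8, -3.7]
opening: 0.0319
t 12.2 pos [ 0.5085 -0.0833  0.3299] rot [1.7980e+02 5.0000e-02 1.0616e+02] F [ 0.5  0.8 -3.7] open 0.0319 q [  1.  22.   8. 102.  -4.  57.  27.]
 -> shift [-0.0027 -0.0024  0.0199] turn -0.0043
```

```bash
python3 -m crank '[[1,[-0.0027,-0.0024,0.015],0],[1,[-0.0027,-0.0024,0.03],0],[1,[-0.0027,-0.0024,0.03],0]]'; python3 - <<'E'
from h import *
to([.507,-.0865,.3],106.4)
snap('wrist','w8');snap('scene','s8');snap('top','t8')
p=cv2.imread('pics/s8.png');a=cv2.resize(p[150:310,270:410],None,fx=3.6,fy=3.6,interpolation=cv2.INTER_CUBIC)
p=cv2.imread('pics/t8.png');b=cv2.resize(p[150:310,270:410],None,fx=3.6,fy=3.6,interpolation=cv2.INTER_CUBIC)
cv2.imwrite('pics/st8.png',cv2.resize(np.hstack([a,b]),None,fx=.79,fy=.79))
E
```

```text
time_s: 12.58
ee_pos: [0.5066, -0.0855, 0.2991]
ee_rot: [179.9, -0.1, 106.2]
wrist_force: [-0.2, 0.3, -4.0]
opening: 0.0314
t 12.57 pos [ 0.5066 -0.0855  0.2991] rot [ 1.7993e+02 -6.0000e-02  1.0623e+02] F [-0.2  0.3 -4. ] open 0.0314 q [  2.  24.   8. 104.  -4.  52.  28.]
 -> shift [-0.001   0.0001 -0.0009] turn -0.003
```

View pics/st8.png

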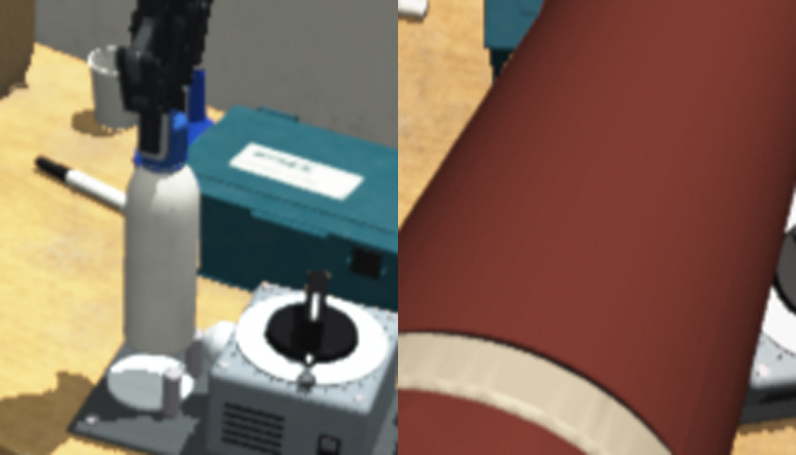

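View pics/w8.png

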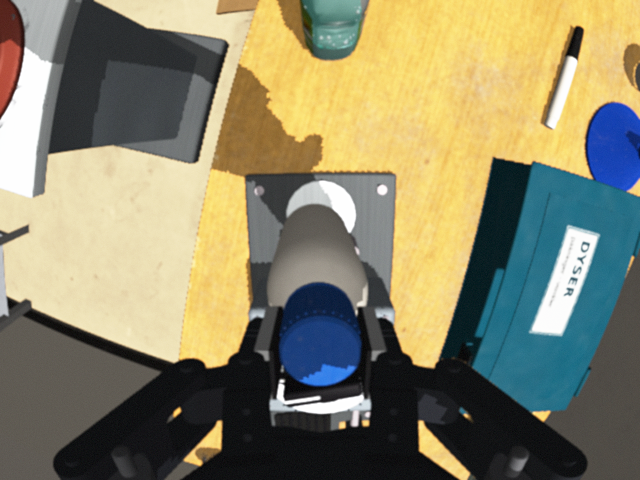

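```bash
python3 - <<'E'
from h import *
n=np.load('pics/w8.npz'); pos,rot=n['pos'],n['rot']
ux=np.array([np.cos(np.radians(106.3)),np.sin(np.radians(106.3))])
for off in (0,.001,.002):
  c=pos[:2]+off*ux
  p8=cv2.imread('pics/w8.png');s8=cv2.imread('pics/s8.png')
  print(off,c, 'foot far edge wrist',w2wpx([*(c+.028*ux),.059],pos,rot))
c=pos[:2]+.001*ux
for z,rr,col in((.06,.028,(0,255,0)),(.1,.028,(255,0,255))):
  for t in np.linspace(0,2*np.pi,120):
    P=[c[0]+rr*np.cos(t),c[1]+rr*np.sin(t),z]
    for im,q in((p8,w2wpx(P,pos,rot)),(s8,w2px('scene',P))): cv2.circle(im,tuple(int(round(x*8)) for x in q),3,col,-1,cv2.LINE_AA,3)
for t in np.linspace(0,2*np.pi,120):
    P=[.507+.034*np.cos(t),-.0855+.034*np.sin(t),.014]
    for im,q in((p8,w2wpx(P,pos,rot)),(s8,w2px('scene',P))): cv2.circle(im,tuple(int(round(x*8)) for x in q),3,(0,0,255),-1,cv2.LINE_AA,3)
a=cv2.resize(s8[230:310,290:380],None,fx=4.4,fy=4.4,interpolation=cv2.INTER_CUBIC);b=cv2.resize(p8[170:250,270:360],None,fx=4.4,fy=4.4,interpolation=cv2.INTER_CUBIC)
cv2.imwrite('pics/ov8.png',np.hstack([a,b]))
E
```

```text
0 [ 0.50658887 -0.08554671] foot far edge wrist [320.57322965 195.46331435]
0.001 [ 0.50630821 -0.08458691] foot far edge wrist [320.57348358 194.2947196 ]
0.002 [ 0.50602754 -0.0836271 ] foot far edge wrist [320.57373235 193.1248939 ]
```

View pics/ov8.png

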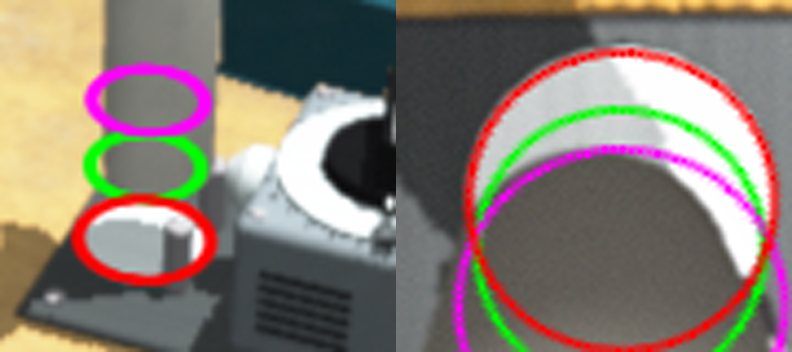

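```bash
cat >> h.py <<'E'
def cloud_scene(fn,name='scene'):
    n=np.load(f'pics/{fn}.npz'); d=n['d']; v,u=np.nonzero(d>0); z=d[v,u]
    m=imaging.camera_model(name); K=np.array(m['camera_matrix']); Rm=cv2.Rodrigues(np.array(m['rvec'],float))[0]; t=np.array(m['tvec'],float).ravel()
    c=np.c_[(u-K[0,2])/K[0,0]*z,(v-K[1,2])/K[1,1]*z,z]; return (c-t)@Rm
def cloud_wrist(fn):
    n=np.load(f'pics/{fn}.npz'); d=n['d']; v,u=np.nonzero(d>0); z=d[v,u]
    m=imaging.camera_model('wrist'); K=np.array(m['camera_matrix']); H=np.array(m['hand_eye'])
    x=(u-K[0,2])/K[0,0]; y=(v-K[1,2])/K[1,1]; r=np.hypot(x,y)+1e-9
    k=r<1.2; x,y,r,z=x[k],y[k],r[k],z[k]
    c=np.c_[x/r*np.tan(r)*z,y/r*np.tan(r)*z,z]; M=R.from_euler('xyz',n['rot'],degrees=True)
    return M.apply(c@H[:3,:3].T+H[:3,3])+n['pos']
def slices(P,c0,zs,dz=.008,rad=.028,lim=.045):
    from scipy.optimize import least_squares
    for z in zs:
        q=P[(abs(P[:,2]-z)<dz)&(np.hypot(P[:,0]-c0[0],P[:,1]-c0[1])<lim)][:,:2]
        if len(q)<8: print(z,len(q)); continue
        r=least_squares(lambda p:np.hypot(*(q-p).T)-rad,c0,loss='soft_l1',f_scale=.002); print(z,len(q),np.round(r.x,4),'res',np.round(np.std(r.fun),4))
E
python3 - <<'E'
from h import *
P=cloud_scene('s8'); print('scene');slices(P,[.507,-.085],[.08,.1,.12,.14,.16,.18])
Q=cloud_wrist('w8');print('wrist'); slices(Q,[.507,-.085],[.08,.1,.12,.14,.16,.18])
E
```

```text
scene
0.08 165 [ 0.5057 -0.0921] res 0.0017
0.1 166 [ 0.506  -0.0912] res 0.0015
0.12 158 [ 0.506  -0.0905] res 0.0015
0.14 174 [ 0.5064 -0.09  ] res 0.0015
0.16 179 [ 0.5065 -0.0894] res 0.0014
0.18 181 [ 0.5071 -0.0885] res 0.0017
wrist
0.08 207 [ 0.5033 -0.0921] res 0.0003
0.1 229 [ 0.5037 -0.0915] res 0.0003
0.12 282 [ 0.504  -0.0909] res 0.0003
0.14 384 [ 0.5044 -0.0903] res 0.0003
0.16 489 [ 0.5047 -0.0897] res 0.0003
0.18 936 [ 0.5052 -0.0895] res 0.0004
```

```bash
python3 - <<'E'
from h import *
s=monitor.read_state(); to(s['ee_pos']+[.0027,.0069,0],106.3,s)
Q=cloud_wrist('w7');slices(Q,[.632,.144],[.04,.08,.12,.16])
E
```

```text
t 12.72 pos [ 0.5077 -0.0861  0.3006] rot [1.7971e+02 7.0000e-02 1.0622e+02] F [-0.1 -0.2 -3.3] open 0.0318 q [  2.  23.   8. 104.  -4.  52.  28.]
 -> shift [0.0059 0.0045 0.    ] turn -0.0015
0.04 234 [0.6293 0.1391] res 0.0003
0.08 374 [0.6301 0.1402] res 0.0003
0.12 909 [0.6308 0.141 ] res 0.0004
0.16 829 [0.6341 0.1307] res 0.0013
```

```bash
python3 - <<'E'
from h import *
print('w6');slices(cloud_wrist('w6'),[.632,.142],[.04,.08,.12])
print('s0');slices(cloud_scene('s0'),[.632,.142],[.04,.06,.08,.1,.12,.14])
print('t0');slices(cloud_scene('t0','top'),[.632,.142],[.04,.06,.08,.1,.12,.14])
print('w1');slices(cloud_wrist('w1'),[.632,.142],[.04,.08,.12])
E
```

```text
w6
0.04 75 [0.6285 0.1388] res 0.0003
0.08 110 [0.6294 0.1402] res 0.0004
0.12 264 [0.6304 0.141 ] res 0.0004
s0
0.04 113 [0.6288 0.1381] res 0.0021
0.06 124 [0.6292 0.1388] res 0.002
0.08 125 [0.6295 0.1392] res 0.0021
0.1 124 [0.629  0.1392] res 0.0018
0.12 130 [0.63   0.1395] res 0.0019
0.14 156 [0.6334 0.1427] res 0.0035
t0
0.04 102 [0.6299 0.1392] res 0.0006
0.06 93 [0.6303 0.1397] res 0.0006
0.08 104 [0.6309 0.1403] res 0.0006
0.1 119 [0.6312 0.1411] res 0.0006
0.12 142 [0.6319 0.1417] res 0.0008
0.14 324 [0.6368 0.1449] res 0.0035
w1
0.04 274 [0.6285 0.1393] res 0.0006
0.08 344 [0.6293 0.1404] res 0.0005
0.12 492 [0.6303 0.1413] res 0.0007
```

```bash
python3 - <<'E'
from h import *
for f,n in(('t0','top'),('s0','scene')):
  P=cloud_scene(f,n); print(n);slices(P,[.467,.236],[.04,.08,.12,.15],rad=.0295)
  q=P[(abs(P[:,2])<.015)&(P[:,0]>.45)&(P[:,0]<.75)&(P[:,1]>-.3)&(P[:,1]<.35)]
  A=np.c_[q[:,:2],np.ones(len(q))]
  for _ in range(4):
    w=np.linalg.lstsq(A,q[:,2],rcond=None)[0]; r=q[:,2]-A@w; k=abs(r)<.004; A,q=A[k],q[k]
  print('table',w)
print('wrist');slices(cloud_wrist('w1'),[.467,.236],[.04,.08,.12,.15],rad=.0295)
slices(cloud_wrist('w6'),[.467,.236],[.04,.08,.12,.15],rad=.0295)
E
```

```text
top
0.04 88 [0.478  0.2423] res 0.0005
0.08 108 [0.4779 0.2422] res 0.0005
0.12 114 [0.4779 0.2421] res 0.0005
0.15 172 [0.4782 0.2423] res 0.0008
table [-0.00228502 -0.00099005  0.00229803]
scene
0.04 129 [0.4781 0.2423] res 0.0021
0.08 139 [0.4778 0.2422] res 0.002
0.12 141 [0.4779 0.2427] res 0.0019
0.15 165 [0.4781 0.2427] res 0.002
table [-0.00209671 -0.00446694  0.00337126]
wrist
0.04 104 [0.4768 0.2419] res 0.0004
0.08 137 [0.4768 0.2419] res 0.0004
0.12 197 [0.4768 0.2418] res 0.0003
0.15 450 [0.4774 0.2421] res 0.0007
0.04 200 [0.475  0.2412] res 0.0004
0.08 270 [0.4751 0.2413] res 0.0004
0.12 381 [0.475  0.2412] res 0.0004
0.15 705 [0.4745 0.2412] res 0.0008
```

```bash
python3 - <<'E'
from h import *
from scipy.optimize import least_squares
sets={'t0':(cloud_scene('t0','top'),[.631,.14]),'s0':(cloud_scene('s0'),[.631,.14]),'w1':(cloud_wrist('w1'),[.631,.14]),'w6':(cloud_wrist('w6'),[.631,.14]),'w8':(cloud_wrist('w8'),[.505,-.09])}
for k,(P,c0) in sets.items():
  for z in(.02,.05,.08,.11,.13):
    z2=z+(.06 if k=='w8' else 0)
    q=P[(abs(P[:,2]-z2)<.006)&(np.hypot(*(P[:,:2]-c0).T)<.04)][:,:2]
    if len(q)<8: continue
    r=least_squares(lambda p:np.hypot(*(q-p[:2]).T)-p[2],[*c0,.028],loss='soft_l1',f_scale=.002)
    print(k,z,len(q),np.round(r.x,4))
E
```

```text
t0 0.02 71 [0.6295 0.1385 0.0281]
t0 0.05 72 [0.6302 0.1395 0.0281]
t0 0.08 78 [0.6307 0.1402 0.0278]
t0 0.11 86 [0.6313 0.1412 0.0278]
t0 0.13 158 [0.6316 0.1417 0.0266]
s0 0.02 86 [0.6286 0.1376 0.0274]
s0 0.05 92 [0.6283 0.1379 0.0275]
s0 0.08 92 [0.6285 0.1383 0.027 ]
s0 0.11 97 [0.629  0.1394 0.028 ]
s0 0.13 100 [0.6294 0.1391 0.0266]
w1 0.02 170 [0.628  0.1388 0.0279]
w1 0.05 196 [0.6283 0.1391 0.0277]
w1 0.08 253 [0.6292 0.1405 0.0279]
w1 0.11 299 [0.6298 0.1412 0.0279]
w1 0.13 496 [0.6298 0.1416 0.0261]
w6 0.02 41 [0.6284 0.1365 0.0294]
w6 0.05 58 [0.6288 0.1391 0.0281]
w6 0.08 78 [0.6294 0.1403 0.028 ]
w6 0.11 99 [0.6301 0.141  0.0281]
w6 0.13 496 [0.6301 0.142  0.0259]
w8 0.02 161 [ 0.5033 -0.092   0.0279]
w8 0.05 205 [ 0.504  -0.0915  0.0282]
w8 0.08 289 [ 0.5044 -0.0903  0.028 ]
w8 0.11 455 [ 0.5049 -0.0893  0.028 ]
w8 0.13 1440 [ 0.505  -0.0885  0.0258]
```

```bash
python3 -m crank '[[1,[0.003,0.002,0],0],[1,[0.006,0.004,0],0],[1,[0.006,0.004,0],0],[1,[0.006,0.004,0],0]]'; python3 - <<'E'
from h import *
snap('wrist','w9');snap('scene','s9')
slices(cloud_wrist('w9'),[.507,-.08],[.07,.08,.1,.12]);slices(cloud_scene('s9'),[.507,-.08],[.07,.08,.1,.12])
to([.507,-.08,.26],106.3)
p=cv2.imread('pics/w9.png');cv2.imwrite('pics/w9a.png',cv2.resize(p[160:290,240:400],None,fx=4.5,fy=4.5,interpolation=cv2.INTER_CUBIC))
E
```

```text
time_s: 13.22
ee_pos: [0.5099, -0.0792, 0.3007]
ee_rot: [179.7, 0.1, 106.2]
wrist_force: [0.3, -0.1, -3.1]
opening: 0.0317
0.07 143 [ 0.5074 -0.0864] res 0.0003
0.08 197 [ 0.5076 -0.0862] res 0.0003
0.1 223 [ 0.5078 -0.0855] res 0.0003
0.12 277 [ 0.5081 -0.0849] res 0.0003
0.07 122 [ 0.5089 -0.0862] res 0.0014
0.08 147 [ 0.5089 -0.0861] res 0.0015
0.1 164 [ 0.5088 -0.0849] res 0.0015
0.12 167 [ 0.5092 -0.0843] res 0.0016
t 13.32 pos [ 0.5098 -0.0794  0.3007] rot [1.7972e+02 8.0000e-02 1.0620e+02] F [-0.4  0.1 -3.5] open 0.0315 q [  1.  24.   8. 104.  -4.  52.  27.]
 -> shift [ 0.0002 -0.0031  0.0406] turn -0.0018
```

View pics/w9a.png

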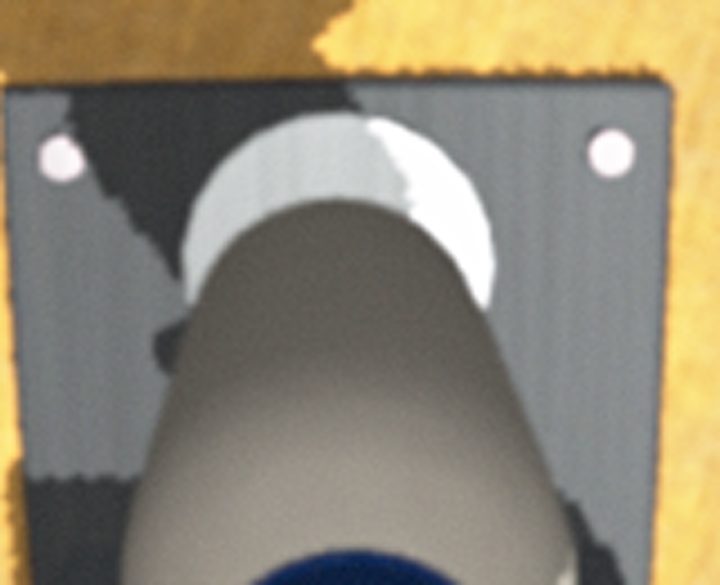

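```bash
python3 -m crank '[[1,[0.0014,-0.0006,0.005],0],[1,[0.0014,-0.0006,0.015],0],[1,[0.0014,-0.0006,0.025],0],[1,[0.0014,-0.0006,0.034],0],[1,[0.0014,-0.0006,0.04],0],[1,[0.0014,-0.0006,0.043],0],[1,[0.0014,-0.0006,0.043],0]]'; python3 - <<'E'
from h import *
to([.507,-.08,.254],106.3)
snap('wrist','w10');snap('scene','s10')
slices(cloud_wrist('w10'),[.507,-.08],[.05,.07,.09,.11]);slices(cloud_scene('s10'),[.507,-.08],[.05,.07,.09,.11])
E
```

```text
time_s: 14.2
ee_pos: [0.5091, -0.0782, 0.2575]
ee_rot: [179.7, 0.1, 106.2]
wrist_force: [0.5, 0.1, -3.4]
opening: 0.0319
t 14.2 pos [ 0.5091 -0.0782  0.2575] rot [1.7972e+02 7.0000e-02 1.0620e+02] F [ 0.5  0.1 -3.4] open 0.0319 q [  1.  27.   7. 108.  -5.  46.  27.]
 -> shift [-0.0012 -0.0025  0.0035] turn -0.0018
0.05 204 [ 0.5069 -0.0848] res 0.0003
0.07 266 [ 0.5072 -0.0841] res 0.0003
0.09 343 [ 0.5074 -0.0834] res 0.0003
0.11 438 [ 0.5077 -0.0828] res 0.0003
0.05 192 [ 0.5093 -0.0861] res 0.0042
0.07 149 [ 0.5086 -0.0835] res 0.0016
0.09 160 [ 0.5088 -0.0834] res 0.0017
0.11 166 [ 0.5091 -0.0819] res 0.0015
```

```bash
python3 -m crank '[[1,[0,0,0.001],0],[1,[0,0,0.002],0],[1,[0,0,0.003],0],[1,[0,0,0.003],0]]';python3 -m crank '[[1,[0,0,0.001],0],[1,[0,0,0.001],0]]'
```

```text
time_s: 14.8
ee_pos: [0.5092, -0.0782, 0.2548]
ee_rot: [179.7, 0.1, 106.2]
wrist_force: [0.4, -0.1, -3.1]
opening: 0.0317
time_s: 15.05
ee_pos: [0.5094, -0.0782, 0.2539]
ee_rot: [179.7, 0.1, 106.2]
wrist_force: [0.6, -0.2, -2.7]
opening: 0.0314
```

```bash
python3 -m crank '[[1,[0,0,0.001],0],[1,[0,0,0.001],0]]';python3 -m crank '[[1,[0,0,0.001],0],[1,[0,0,0.001],0]]'
```

```text
time_s: 15.3
ee_pos: [0.5097, -0.0784, 0.2538]
ee_rot: [179.6, 0.1, 106.2]
wrist_force: [-1.7, -0.6, 4.5]
opening: 0.0318
time_s: 15.55
ee_pos: [0.5098, -0.0786, 0.2538]
ee_rot: [179.6, 0.2, 106.2]
wrist_force: [-1.0, -0.1, 6.4]
opening: 0.0317
```

```bash
python3 -m crank '[[0.6,[0,0,0],0],[0.4,[0,0,0],0],[0.2,[0,0,0],0],[0,[0,0,0],0],[0,[0,0,0],0]]'; python3 - <<'E'
from h import *
to([.507,-.08,.254],106.3)
snap('wrist','w11');snap('scene','s11')
slices(cloud_wrist('w11'),[.507,-.08],[.03,.05,.07,.09,.11]);slices(cloud_scene('s11'),[.507,-.08],[.05,.07,.09,.11])
E
```

```text
time_s: 16.18
ee_pos: [0.5098, -0.0786, 0.2537]
ee_rot: [179.6, 0.1, 106.2]
wrist_force: [0.0, 0.1, 0.3]
opening: 0.0856
t 16.18 pos [ 0.5098 -0.0786  0.2537] rot [1.7957e+02 1.5000e-01 1.0619e+02] F [0.  0.1 0.3] open 0.0856 q [  1.  27.   7. 108.  -5.  45.  27.]
 -> shift [-0.0006 -0.0031 -0.0003] turn -0.002
0.03 202 [ 0.5078 -0.0854] res 0.0003
0.05 212 [ 0.5082 -0.0848] res 0.0003
0.07 281 [ 0.5085 -0.0842] res 0.0003
0.09 361 [ 0.5089 -0.0834] res 0.0003
0.11 464 [ 0.5093 -0.0828] res 0.0003
0.05 191 [ 0.5103 -0.086 ] res 0.0041
0.07 154 [ 0.5098 -0.0837] res 0.0016
0.09 165 [ 0.5099 -0.0826] res 0.0014
0.11 162 [ 0.5102 -0.0818] res 0.0015
```

View pics/w11.png

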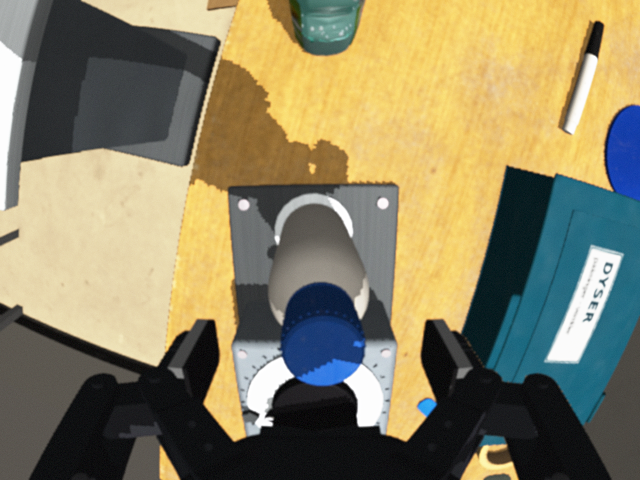

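```bash
python3 -m crank '[[0,[0,0,-0.02],0],[0,[0,0,-0.05],0],[0,[0,0,-0.09],0],[0,[0,0,-0.12],0],[0,[0,0,-0.12],0]]'; python3 - <<'E'
from h import *
to([.5507,-.316,.30],106.3)
snap('wrist','w12');snap('top','t12');snap('scene','s12')
p=cv2.imread('pics/w12.png');cv2.imwrite('pics/w12a.png',cv2.resize(p[150:330,230:410],None,fx=3.3,fy=3.3,interpolation=cv2.INTER_CUBIC))
slices(cloud_wrist('w12'),[.507,-.08],[.03,.05,.07,.09,.11]);
E
```

```text
time_s: 16.9
ee_pos: [0.5098, -0.0788, 0.3762]
ee_rot: [179.2, 0.3, 106.2]
wrist_force: [1.1, 0.8, -0.5]
opening: 0.0853
t 16.9 pos [ 0.5098 -0.0788  0.3762] rot [179.25   0.28 106.18] F [ 1.1  0.8 -0.5] open 0.0853 q [ 0. 19.  8. 98. -3. 63. 26.]
 -> shift [-0.2388 -0.0278  0.077 ] turn -0.0021
0.03 71 [ 0.5078 -0.0855] res 0.0004
0.05 77 [ 0.508  -0.0848] res 0.0025
0.07 83 [ 0.5085 -0.0839] res 0.0003
0.09 104 [ 0.5088 -0.0833] res 0.0004
0.11 105 [ 0.5092 -0.0828] res 0.0003
```

View pics/w12a.png

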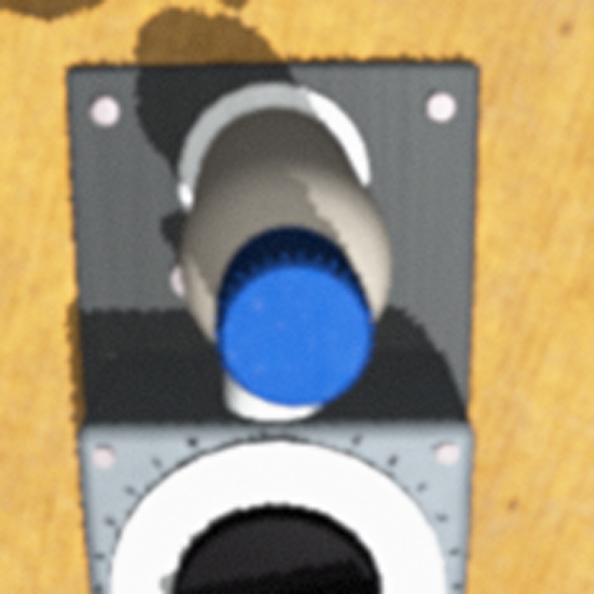

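```bash
python3 -m crank '[[0.5,[-0.04,-0.004,0],0],[1,[-0.09,-0.01,0],0],[1,[-0.14,-0.016,0.02],0],[1,[-0.18,-0.021,0.04],0],[1,[-0.22,-0.026,0.07],0],[1,[-0.239,-0.028,0.077],0],[1,[-0.239,-0.028,0.077],0]]'; python3 - <<'E'
from h import *
to([.5507,-.316,.15],106.3)
snap('wrist','w13')
E
```

```text
time_s: 17.92
ee_pos: [0.5479, -0.3164, 0.2947]
ee_rot: [179.8, 0.0, 106.1]
wrist_force: [-0.7, 0.4, 0.2]
opening: -0.0
t 17.93 pos [ 0.5479 -0.3164  0.2947] rot [179.8    0.   106.07] F [-0.7  0.4  0.2] open -0.0 q [22. 34. 10. 86. -7. 60. 50.]
 -> shift [-0.0004  0.0023  0.1447] turn -0.0039
```

View pics/w13.png

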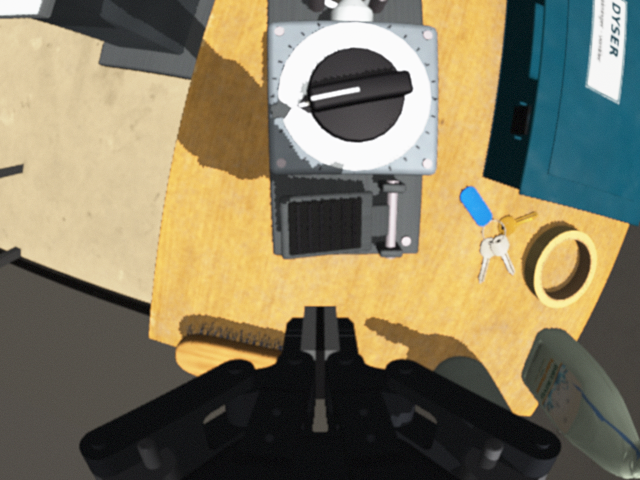

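```bash
python3 - <<'E'
from h import *
print(w2w('w13',324,225,.058))
P=cloud_wrist('w13'); n=np.load('pics/w13.npz')
k=np.hypot(P[:,0]-.55,P[:,1]+.316)<.012; print(k.sum(),P[k].mean(0))
c=np.array([.5428,-.2057])
print('axis-> pad frame',[ (np.array(q)-c)@np.array([[np.cos(a),np.sin(a)] for a in(np.radians(16.4),np.radians(106.4))]).T for q in(w2w('w13',324,225,.058)[:2],[.5507,-.3155],[.5501,-.3172])])
s=monitor.read_state();to([.5495,-.317,.16],106.3,s)
E
```

```text
[ 0.55045498 -0.31267437  0.058     ]
5103 [ 0.54759928 -0.30994181  0.24676714]
axis-> pad frame [array([-0.02285977, -0.10478333]), array([-0.02342251, -0.10756317]), array([-0.02447808, -0.1090246 ])]
t 17.98 pos [ 0.5488 -0.3148  0.2958] rot [1.7967e+02 1.0000e-02 1.0622e+02] F [-0.1  0.7  0.3] open -0.0003 q [22. 34. 10. 86. -7. 60. 50.]
 -> shift [-0.0023 -0.0007  0.1358] turn -0.0015
```

```bash
python3 -m crank '[[1,[-0.002,0.001,0.03],0],[1,[-0.002,0.001,0.08],0],[1,[-0.002,0.001,0.12],0],[1,[-0.002,0.001,0.145],0],[1,[-0.002,0.001,0.153],0],[1,[-0.002,0.001,0.153],0]]'; python3 - <<'E'
from h import *
to([.5505,-.316,.131],106.3)
snap('scene','s13')
p=cv2.imread('pics/s13.png');cv2.imwrite('pics/s13a.png',cv2.resize(p[200:350,270:470],None,fx=4,fy=4,interpolation=cv2.INTER_CUBIC))
E
```

```text
time_s: 18.73
ee_pos: [0.5521, -0.3152, 0.144]
ee_rot: [179.6, 0.0, 106.3]
wrist_force: [0.4, 0.8, -0.0]
opening: 0.0001
t 18.73 pos [ 0.5521 -0.3152  0.144 ] rot [1.7958e+02 4.0000e-02 1.0632e+02] F [ 0.4  0.8 -0. ] open 0.0001 q [23. 44.  8. 94. -9. 42. 52.]
 -> shift [-0.0003 -0.0019  0.013 ] turn 0.0003
```

View pics/s13a.png

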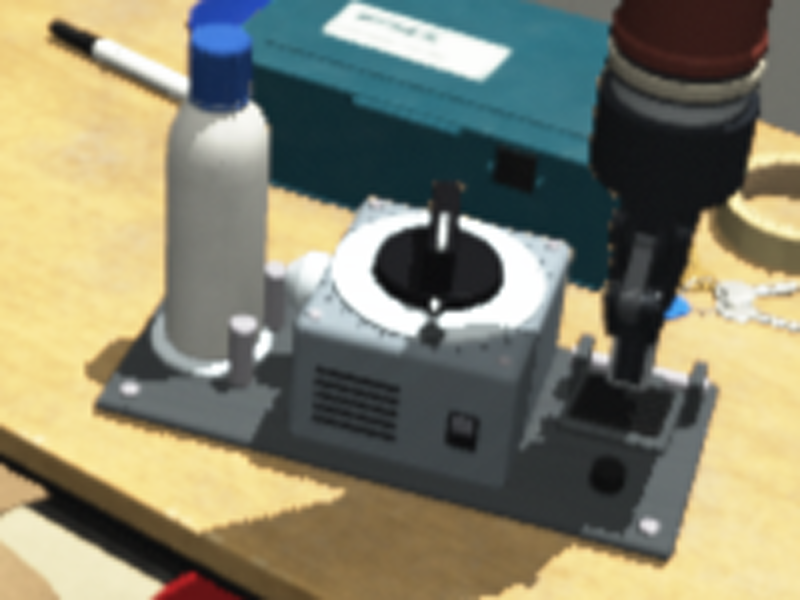

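```bash
python3 -m crank '[[1,[0,-0.001,0.008],0],[1,[0,-0.001,0.014],0],[1,[0,-0.001,0.02],0],[1,[0,-0.001,0.025],0],[1,[0,-0.001,0.025],0]]'; python3 -m crank '[[1,[0,0,0.003],0],[1,[0,0,0.006],0],[1,[0,0,0.006],0]]'
```

```text
time_s: 19.4
ee_pos: [0.5507, -0.3168, 0.1195]
ee_rot: [179.6, 0.1, 106.2]
wrist_force: [-3.1, 0.6, 5.8]
opening: -0.0001
time_s: 19.77
ee_pos: [0.5498, -0.3172, 0.1138]
ee_rot: [179.7, 0.1, 106.2]
wrist_force: [-3.5, -0.0, 8.0]
opening: 0.0
```

```bash
python3 -m crank '[[1,[0,0,0.002],0],[1,[0,0,0.003],0],[1,[0,0,0.003],0]]'; python3 -m crank '[[1,[0,0,0.002],0],[1,[0,0,0.002],0]]';  python3 -m crank '[[1,[0,0,0.002],0],[1,[0,0,0.002],0]]'
```

```text
time_s: 20.15
ee_pos: [0.5495, -0.3173, 0.1115]
ee_rot: [179.8, 0.0, 106.2]
wrist_force: [-2.2, 0.8, 7.1]
opening: 0.0001
time_s: 20.4
ee_pos: [0.5493, -0.3174, 0.1103]
ee_rot: [179.8, 0.0, 106.2]
wrist_force: [-2.4, 0.0, 7.2]
opening: 0.0001
time_s: 20.65
ee_pos: [0.5492, -0.3174, 0.1093]
ee_rot: [179.7, 0.0, 106.2]
wrist_force: [-3.0, -0.1, 8.0]
opening: 0.0004
```

```bash
python3 -m crank '[[1,[0,0,0.002],0],[1,[0,0,0.002],0]]'; python3 -m crank '[[1,[0,0,0.002],0],[1,[0,0,0.002],0]]';  python3 -m crank '[[1,[0,0,0.002],0],[1,[0,0,0.002],0]]'
```

```text
time_s: 20.9
ee_pos: [0.5492, -0.3175, 0.1091]
ee_rot: [179.7, 0.0, 106.1]
wrist_force: [-4.4, 2.1, 12.3]
opening: 0.0003
time_s: 21.15
ee_pos: [0.5492, -0.3175, 0.1091]
ee_rot: [179.7, -0.0, 106.1]
wrist_force: [-4.5, 1.5, 12.9]
opening: 0.0003
time_s: 21.4
ee_pos: [0.5491, -0.3176, 0.1091]
ee_rot: [179.7, -0.0, 106.1]
wrist_force: [-3.2, 2.1, 13.6]
opening: -0.0002
```

```bash
python3 -m crank '[[1,[0,0,0.003],0],[1,[0,0,0.007],0],[1,[0,0,0.007],0]]'; python3 -m crank '[[1,[0,0,-0.01],0],[1,[0,0,-0.02],0],[1,[0,0,-0.03],0],[1,[0,0,-0.05],0],[1,[0,0,-0.1],0],[1,[0,0,-0.15],0],[1,[0,0,-0.19],0],[1,[0,0,-0.19],0]]'; python3 - <<'E'
from h import *
to([.5505,-.316,.131],106.3)
snap('scene','s14');snap('wrist','w14')
p=cv2.imread('pics/s14.png');cv2.imwrite('pics/s14a.png',cv2.resize(p[200:350,270:470],None,fx=4,fy=4,interpolation=cv2.INTER_CUBIC))
E
```

```text
time_s: 21.78
ee_pos: [0.5491, -0.3177, 0.1084]
ee_rot: [179.6, -0.0, 106.1]
wrist_force: [-10.6, 5.6, 35.3]
opening: -0.0001
time_s: 22.78
ee_pos: [0.5485, -0.3196, 0.3016]
ee_rot: [179.4, 0.2, 106.0]
wrist_force: [-0.0, 0.3, -0.1]
opening: 0.0004
t 22.77 pos [ 0.5485 -0.3196  0.3016] rot [179.38   0.25 106.04] F [-0.   0.3 -0.1] open 0.0004 q [22. 34. 10. 85. -7. 61. 50.]
 -> shift [0.0036 0.0011 0.1706] turn -0.0046
```

View pics/s14a.png

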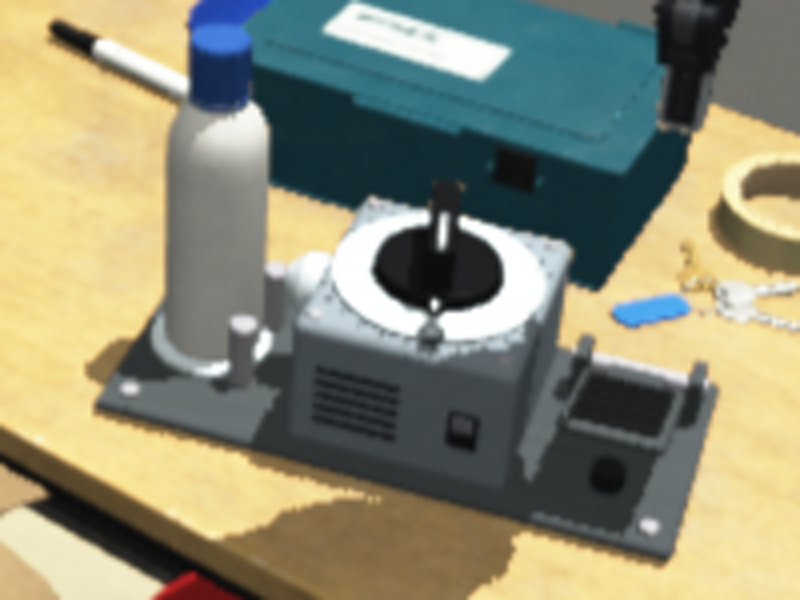

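View pics/w14.png

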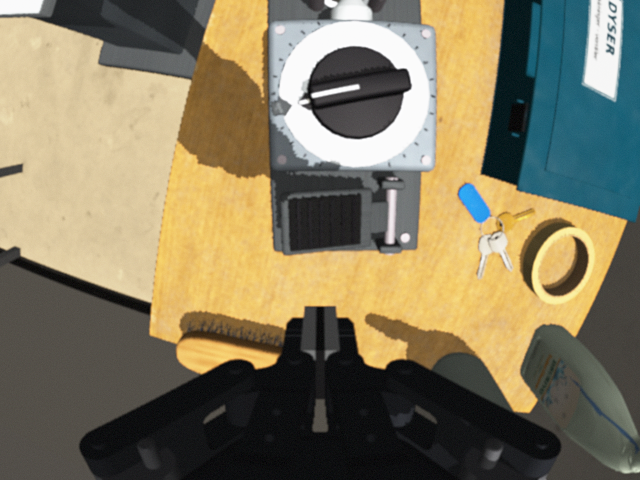

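```bash
python3 - <<'E'
from h import *
for f in('s0','s14'):
  P=cloud_scene(f); slices(P,[.478,.242],[.06,.12],rad=.0295)
  k=(np.hypot(P[:,0]-.459,P[:,1]-.1)<.06)&(P[:,2]>.02)&(P[:,2]<.23); print('soap',np.median(P[k],0))
slices(cloud_scene('s12'),[.507,-.085],[.07,.09,.11]);slices(cloud_scene('s14'),[.507,-.085],[.07,.09,.11])
print(monitor.read_state()['wrist_force'])
arm.hand_in()
E
```

```text
0.06 126 [0.4776 0.2426] res 0.0021
0.12 141 [0.4779 0.2427] res 0.0019
soap [0.44586868 0.08846271 0.10979891]
0.06 134 [0.4776 0.2425] res 0.002
0.12 143 [0.4778 0.2423] res 0.0022
soap [0.44575102 0.08838476 0.10947962]
0.07 159 [ 0.5098 -0.0835] res 0.0032
0.09 158 [ 0.51   -0.0831] res 0.0018
0.11 154 [ 0.5103 -0.0819] res 0.0014
0.07 154 [ 0.5097 -0.0837] res 0.003
0.09 156 [ 0.5098 -0.0828] res 0.0014
0.11 162 [ 0.5104 -0.0821] res 0.0017
[-0.45478653  0.93728904 -1.60984101]
the job is handed in; nothing more can be done
```

I turned the dial to the index tab and stood the bottle on the plate, then let go of it. Only then did I press the pedal to its stop and let it spring back. I handed the job in at about 23 s of the 72 s allowed.

**Last checks**
- **Dial:** I gripped the bar and turned it about 137° counter-clockwise. The close-up measured the pointer within about 0.1–0.2° of the tab, and it still looked aligned after release and after the pedal press.
- **Bottle position:** The wrist camera put its foot about 0.5–1 mm from the plate centre, and the scene camera about 2 mm, mostly along the unit's x axis. It was clear of the stop posts and did not move during the pedal press.
- **Pedal:** It stopped moving at about 36 mm fingertip height. The force then rose from 8 N to about 35 N of vertical wrist force, so I took that as the stop. The last picture shows the pedal back up.
- **Bystanders:** The aerosol can and the soap bottle measured the same before and after, within 0.5 mm.

**Disagreement:** The bottle body measured about 2° off vertical in every camera, including before I touched it and after I let go, while the can measured vertical. I took this as the bottle's own shape and centred it by its foot. If it is a real tilt, I did not correct it.

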